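Dry-clamp a frame corner: set the air pressure, then work the clamp pedal

TASK

Dry-clamp the frame corner. On the sloped air console turn the small pointer knob until it points at the one long tick, without turning the wider ring beneath it, and let go of it. Then press the sprung pedal under the hood of the foot valve right down to its stop, keep it down for a good second so that the clamp closes, and let it come all the way up again; leave everything else on the bench where it is.

Things in the scene. Friction and masses are not known exactly. Their poses are not given: they have to be found in the camera images.
- air_console: Grey desk console, fixed, 180 mm wide (y), 182 deep (x). Its face slopes up 24 degrees from the low front edge (30 mm high, at x = -85) to a rear 101 mm high; the knob pair is low in its middle, a 56 mm gauge (10 mm proud) 78 mm further up the slope. Origin: centre of the underside, z up, front to -x. The face's outward normal is (-0.407, 0, 0.914), up the slope is (0.914, 0, 0.407) in this frame.
- knob_grip (a point): Centre of the grip of the small inner knob, 27 mm off the face: a black bar 10 mm thick, 26 long, 22 high (16 to 38 mm off the face) on a 25 mm round skirt (12.5 to 16 mm off it), a white line on its top and pointing end. z: along the knob's axis, out of the face; x: along the bar to its pointing end; y: across the bar. Turns with the knob, friction 0.035 N m.
- pressure_knob (a joint): Angle of the small inner knob in rad: 0 when its white line points straight up the slope, growing clockwise as one looks at the face; range -2.2 to 2.2. It points at the long tick at 0.50. It stays where it is left, and the gauge's needle follows.
- dial_mark (a point): Outer end of the one long, broad tick (14 mm long, the others 4 mm), on the face, 38.5 mm from the knob's axis, at knob angle 0.50 (28.6 degrees clockwise from up the slope). The ticks are black bars around the outer ring, one every 0.25 rad.
- speed_ring (a joint): Angle in rad of the outer ring of the pair (closing speed), same zero and sense as the knob. A knurled steel ring, 42 mm in diameter, 0 to 12 mm off the face, right beneath the small knob's skirt. It turns easily (0.05 N m) if brushed and must stay as found.
- ring_mark (a point): Black index line on top of the outer ring, 19 mm from the axis, 12 mm off the face; moves with the ring.
- foot_valve: Guarded foot valve, fixed: base 240 mm long (x), 150 wide (y), a hood 169 mm high over its rear, a hinged pedal. Origin: centre of the underside, z up, open front to -x. 140 mm clear between the cheeks; in front of x = 0 they are 46 mm high, but their front edges slant forward from there up to the lip at x = -27. Roof underside 165 mm above the bench. Valve block at x = 55 to 111, 60 mm high.
- pedal (a joint): Pedal angle in rad: 0 up (rest), 0.22 down on its stop. Hinge across the front (heel) end, at x = -105 mm, 32 mm high in foot_valve; the plate is 92 mm wide, reaches 135 mm from the hinge and at rest rises 0.28 rad to the rear. Sprung: at the tread point it takes about 4 N to start, 13 N to reach the stop, several times that near the hinge; it comes up by itself. The clamp's pad goes down with it.
- pedal_tread (a point): Where to press: top of the pedal's black rubber tread, on the centre line, 100 mm from the hinge, under the hood about 18 mm behind its lip; 67 mm above the bench at rest, 46 mm at the stop. x: along the pedal to the toe, z: out of the tread. Moves with the pedal.
- hood_lip (a point): Middle of the front lip of the hood, at the underside of its roof, 165 mm above the bench.
- glue_bottle: Loose white glue bottle, 58 mm in diameter, 185 mm high, standing between console and foot valve; origin centre of its underside.
- try_square: Loose try square lying flat: dark wood stock 120 x 18 x 26 mm along x, steel blade 200 mm long along +y; origin under the middle of the stock.
- block_plane: Loose small metal hand plane, 160 x 50 mm, 55 mm high; origin centre of its sole.
- tape_measure: Loose grey tape measure, 74 x 38 x 70 mm; origin centre of its underside.
- chisel: Loose wood-handled chisel lying along its x, 255 mm long, 29 mm thick, handle to -x; origin near the ferrule, on the bench.
- marking_pencil: Loose flat carpenter's pencil, 185 x 12 x 7 mm, lying along its x; origin under its middle.
- sanding_block: Loose cork-faced sanding block, 115 x 62 x 40 mm; origin centre of its underside.

How it is judged (in metres and radians):
On the way, in this order (a step that is already met when the one before it is completed fails the run):
1. the small knob points at the long tick (within 0.12 rad) and the fingers have let go of it, the pedal still up (value of joint pressure_knob between 0.38 and 0.62 rad and value of joint pedal below 0.03 rad and contact force between the fingers and air_console below 0.2 N), for 0.3 s.
2. the pedal is pressed down to its stop (beyond 0.2 of 0.22 rad) for 0.8 s, the knob still at the tick (value of joint pressure_knob between 0.38 and 0.62 rad and value of joint pedal above 0.2 rad), for 0.8 s.
At the end, for the whole second after the job is handed in: The small knob points at the long tick (0.50 rad, within 0.12), the pedal has come back up (below 0.03 rad), the outer ring is as found (its index line within 4 mm) and the loose things on the bench are within 30 mm of where they stood (value of joint pressure_knob between 0.38 and 0.62 rad and value of joint pedal below 0.03 rad and distance of ring_mark from where it was at the start of the episode below 0.004 m and distance of each of glue_bottle, try_square, block_plane, tape_measure, chisel, marking_pencil, sanding_block from where it was at the start of the episode below 0.03 m); the robot touches nothing.
It fails at once if the outer ring is turned (its index line moves more than 4 mm) (distance of ring_mark from where it was at the start of the episode above 0.004 m).
It fails at once if a loose thing on the bench is shifted by more than 30 mm (distance of any of glue_bottle, try_square, block_plane, tape_measure, chisel, marking_pencil, sanding_block from where it was at the start of the episode above 0.03 m).
It also fails if it takes over 58 s, if anything falls off the work surface, if the arm or the gripper's body presses on something with over 40 N, if the wrist force passes 120 N, or if a joint passes its speed limit or range.

ROBOT

A 6-joint arm with a two-finger parallel gripper is mounted at the origin on the work surface. World frame = base frame: x ahead of the robot, y to its left, z up, the work surface at z = 0. Lengths are in m, angles in degrees, forces in N, time in s.
With the tool pointing down it reaches from about 0.275 to 0.75 m from the base axis. Payload 10.2 kg.
Tool frame: the origin (TCP) lies midway between the tips of the shut fingers; the grasp point (between the pads) lies 19 mm behind it; z points along the fingers, y is the direction in which the jaws open and shut (so a half turn about z gives the same grasp; the last joint's range is limited). The gripper opens to 88 mm and grips with 3 to 60 N. Pads are 18 mm wide; open, the fingers measure 123 mm over their backs; the gripper's body (75 mm by 187 mm) begins 45 mm behind the grasp point.
Start: joints at [56.814, 17.928, 85.812, -0, 76.261, -12.8], TCP at [0.183, 0.492, 0.239] pointing down, gripper open.
Joint ranges: [-168.41, 168.41], [-55.51, 124.54], [10.69, 146.95], [-70.63, 250.63], [1, 178], [-165.06, 165.06]. Speed limits (degrees/s): [136.94, 136.94, 172.46, 180, 180, 180].

INTERFACE

Orientations are given as [roll, pitch, yaw] about the fixed x, y, z axes, in that order (R = Rz(yaw) Ry(pitch) Rx(roll)).
In Python, from cell import get_obs, grab_frame, close_job gives the robot as it stands. The module is installed in compiled form; this text tells all that it offers.
- The arm moves only by the tool jog_arm, never from a script. Its argument "commands" is a list of rows, each a list of 7 numbers: the opening, from 0 (shut) to 1 (fully open), then the shift along the tool's x, y, z in mm, then the turn, a rotation vector about the tool's x, y, z in degrees. A call has 1 to 10 rows; each row is the pose to reach, as a shift and turn from the pose commanded when the call began, along the tool's axes at that moment; what a row does not reach only later rows make up. A row lasts 1/12 s, in which the tool goes at most 41.7 mm and 7.16 degrees, less where a joint would pass 70% of its speed; a pose out of reach is approached as far as the arm can. A call with a gripper value outside its range is refused whole. The fingers move at their own pace and stop on an object; the grip force is fixed at half the most. Time passes only in rows, so rows that repeat a pose let the fingers close. It gives the time, the measured TCP pose, the force and the opening at its end, in the units of the state.
- get_obs(): the state, without advancing time (a new reading comes with each control period).
- grab_frame(name): name is "scene" or "top"; returns a dict with "image" (384x512x3 uint8, red, green, blue), "intrinsics" (3x3 intrinsics, pixels), "dist" ([k1, k2, p1, p2, k3] as OpenCV has them; the pictures are not rectified), "R" (3x3) and "t" (3): a world point X has camera coordinates R X + t. Camera axes: x right, y down, z forward; pixel columns grow to the right and rows downward; lengths in m; the calibration is good to about 2 mm. A picture is of the moment at which its call begins. There is no depth.
- close_job(): hands the job in, once; it reports no verdict.
The state is a dict: "clock": time; "qpos": joint angles; "joint_velocities": joint speeds; "joint_torque": joint torques, N m; "tool_pos": TCP position; "eef_rot": TCP orientation; "force": force on the tool from outside, world axes, zero at the start; "wrist_torque": the same for the moment, N m; "opening": finger opening in m.
Only numpy, scipy, OpenCV 4.12 (cv2) and the standard library are available. Lean on these libraries where they do the work, as an engineer would, in place of code of your own. Each camera call takes 0.05 s, during which the arm holds its last target. There are 200 camera calls.

## Working session

There is one attempt and no reset: what is moved stays moved. The work goes in short steps, Python scripts to look and compute and a tool call to move; the robot and the scene stay as the last step left them, time stands still between calls to the robot, and variables do not carry over. Pictures are saved under pics/ and viewed, about 8 in all and at most 12, crops included, and the job is handed in when it is done.

Besides the shell and the picture viewer there is one more tool, called after "Emit:" by a JSON object that holds its "op" and its "data". jog_arm: Moves the arm, as the interface text tells. Its arguments: {"type":"object","properties":{"commands":{"type":"array"}},"required":["commands"]}

```bash
mkdir -p pics; cat > h.py <<'E'
import numpy as np, cv2
from cell import get_obs, grab_frame, close_job
from scipy.spatial.transform import Rotation as Ro
def save(n,f): cv2.imwrite(f'pics/{n}.png',f['image'][:,:,::-1])
def proj(f,X):
    r,_=cv2.Rodrigues(np.array(f['R'],float)); return cv2.projectPoints(np.atleast_2d(np.array(X,float)),r,np.array(f['t'],float),np.array(f['intrinsics'],float),np.array(f['dist'],float))[0].reshape(-1,2)
def ray(f,uv):
    p=cv2.undistortPoints(np.array(uv,float).reshape(-1,1,2),np.array(f['intrinsics'],float),np.array(f['dist'],float)).reshape(-1,2)
    R=np.array(f['R']);d=np.c_[p,np.ones(len(p))]@R; return -R.T@np.array(f['t']), d/np.linalg.norm(d,axis=1)[:,None]
def onz(f,uv,z):
    c,d=ray(f,uv); return c+d*((z-c[2])/d[:,2])[:,None]
E
python3 - <<'E'
from h import *
import pickle
o=get_obs();print(o)
d={}
for n in('scene','top'):
    f=grab_frame(n);d[n]=f;save(n+'0',f);print(n,f['intrinsics'],f['R'],f['t'],f['dist'])
pickle.dump(d,open('f0.pkl','wb'))
a=np.vstack([d['top']['image']]);cv2.imwrite('pics/both.png',np.hstack([d['scene']['image'],d['top']['image']])[:,:,::-1])
E
```

```text
{'clock': 0.0, 'qpos': array([ 5.68159830e+01,  1.79590871e+01,  8.58554193e+01, -1.11687892e-03,
        7.62601164e+01, -1.27987320e+01]), 'joint_velocities': array([-0.05485589, -0.09434795,  0.00814189, -0.05985773, -0.01228684,
        0.02243851]), 'joint_torque': array([ 9.46294713e-04, -4.02208757e+01, -2.52275097e+01,  6.95525296e-02,
        3.52451240e-02, -1.28413840e-04]), 'tool_pos': array([0.18273699, 0.49189906, 0.23815499]), 'eef_rot': array([-1.79926991e+02, -1.54733278e-02,  1.59614971e+02]), 'force': array([-0.21262488,  0.61154629, -0.31163502]), 'wrist_torque': array([ 0.00620713, -0.01894187,  0.0116083 ]), 'opening': 0.08812904869929242}
scene [[369.79727463   0.         251.44217681]
 [  0.         369.79727463 188.78416759]
 [  0.           0.           1.        ]] [[ 0.05381113  0.99836381  0.01934068]
 [ 0.50981186 -0.01081404 -0.86021795]
 [-0.85860132  0.05614941 -0.50955963]] [ 0.01081194 -0.12872546  1.58298983] [-0.10918536  0.          0.          0.          0.        ]
top [[397.12031513   0.         252.67556017]
 [  0.         397.12031513 192.66146097]
 [  0.           0.           1.        ]] [[ 0.01350228 -0.99976981 -0.01667366]
 [-0.99343822 -0.01151906 -0.11378846]
 [ 0.1135702   0.01810065 -0.99336508]] [-0.01386506  0.49824147  1.15765498] [0.00597941 0.         0.         0.         0.        ]
```

View pics/scene0.png

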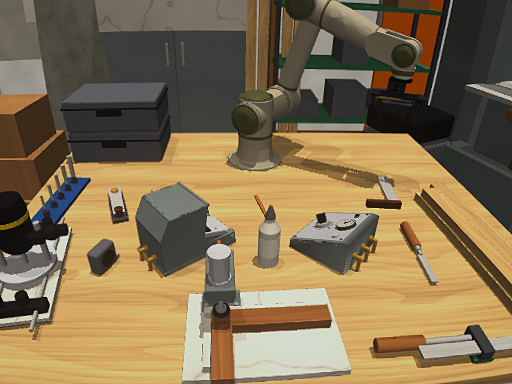

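View pics/top0.png

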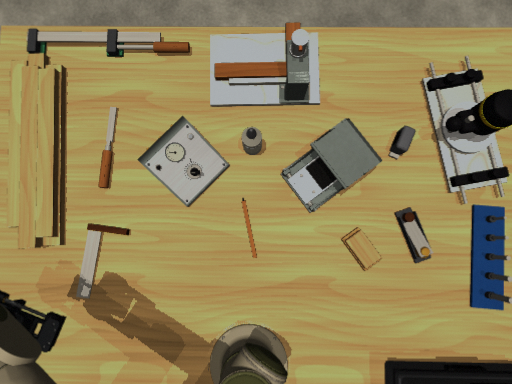

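The scene shows the console (~335,240) and the foot valve (~180,225). In the top view the knob pair is at (195,172), the gauge at (174,152), and the pedal at about (310,178), opening to the lower left. Next I zoom in on both.

```bash
python3 - <<'E'
import pickle
from h import *
d=pickle.load(open('f0.pkl','rb'));t=d['top']['image'];s=d['scene']['image']
r=lambda im,x,y,w,h,W,H:cv2.resize(im[y:y+h,x:x+w],(W,H),interpolation=cv2.INTER_CUBIC)
a=r(t,134,112,100,100,400,400)   # 4x
b=r(t,170,152,50,40,400,320)
c=r(t,278,115,108,100,400,370)
e=r(s,286,205,100,70,400,280)
L=np.vstack([a,e[:200]]);Rr=np.vstack([b[:280],c[:320]])
cv2.imwrite('pics/zoom.png',np.hstack([L,Rr])[:,:,::-1])
E
```

```text
(no output)
```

View pics/zoom.png

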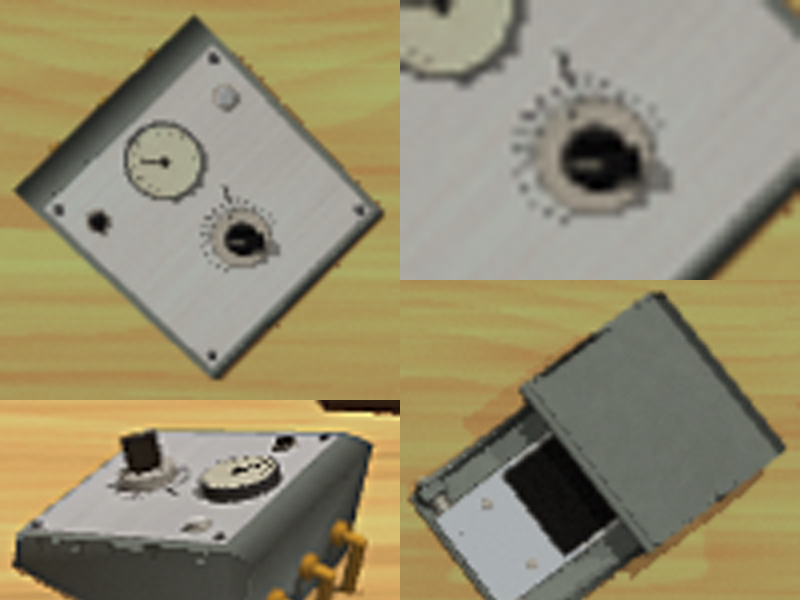

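The long tick lies to the upper left of the ring (zoom 565,65). The white line points image-left (585,163), so the knob is at roughly -0.75 rad. Next I measure the poses.

```bash
python3 - <<'E'
import pickle
from h import *
d=pickle.load(open('f0.pkl','rb'));T,S=d['top'],d['scene']
def z2(X,Y,sx,sy,ox,oy,k): return [ox+(X-sx+.5)/k-.5, oy+(Y-sy+.5)/k-.5]
# console front corners, z=.03
c=np.array([z2(216,372,0,0,134,112,4),z2(378,212,0,0,134,112,4)])
P=onz(T,c,.03);print('front corners',P,np.linalg.norm(P[0]-P[1]))
def tri(a,b):
    c1,d1=ray(T,[a]);c2,d2=ray(S,[b]);A=np.c_[d1[0],-d2[0]];s=np.linalg.lstsq(A,c2-c1,rcond=None)[0]
    p,q=c1+d1[0]*s[0],c2+d2[0]*s[1];return (p+q)/2,np.linalg.norm(p-q)
# gauge disc: cream mask
def cream(f,x,y,w,h):
    im=f['image'][y:y+h,x:x+w].astype(int);m=((im[...,0]-im[...,2]>18)&(im.sum(2)>450)).astype(np.uint8)
    n,l,s,ce=cv2.connectedComponentsWithStats(m);i=1+np.argmax(s[1:,4]);cn=max(cv2.findContours((l==i).astype(np.uint8),0,2)[0],key=cv2.contourArea)
    e=cv2.fitEllipse(cn);print('ell',e,s[i]);return np.array(e[0])+[x,y]
gt=cream(T,160,138,32,30);gs=cream(S,330,215,32,20);print(gt,gs)
G=tri(gt,gs);print('gauge',G)
rt=z2(641,0+0,400,0,170,152,8)
rt=z2(598,155,400,0,170,152,8);rs=z2(149,479,0,400,286,205,4);print('ring',rt,rs,tri(rt,rs))
lt=z2(559,57,400,0,170,152,8);print('tick px',lt)
hc=[z2(x,y,400,280,278,115,400/108) for x,y in[(527,385),(652,553),(785,450),(660,293)]]
H=onz(T,hc,.169);print('hood',H, [np.linalg.norm(H[i]-H[i-1]) for i in range(4)])
a=H[0]-H[1];print('valve yaw',np.degrees(np.arctan2(a[1],a[0]))-90,'lip',(H[0]+H[1])/2)
a=H[3]-H[0];print(np.degrees(np.arctan2(a[1],a[0])))
a=P[1]-P[0];print('console yaw',np.degrees(np.arctan2(a[1],a[0]))+90)
print('bottle',onz(T,[[252,137]],.15),tri([251,130],[270,213]))
E
```

```text
front corners [[0.46006054 0.18571545 0.03      ]
 [0.58224802 0.06739704 0.03      ]] 0.1700853514844877
ell ((14.924160957336426, 14.03331470489502), (15.225279808044434, 16.398624420166016), 152.14202880859375) [  7   6  17  17 194]
ell ((14.865310668945312, 7.6790595054626465), (6.139143466949463, 16.75638771057129), 76.07340240478516) [ 7  4 17  8 78]
[174.92416096 152.0333147 ] [344.86531067 222.67905951]
gauge (array([0.60510992, 0.21574597, 0.09588038]), np.float64(0.001667172227627699))
ring [194.3125, 170.9375] [322.875, 224.375] (array([0.55785497, 0.1666012 , 0.05672127]), np.float64(0.004553139751236486))
tick px [189.4375, 158.6875]
hood [[ 0.61714792 -0.16603368  0.169     ]
 [ 0.49651116 -0.25387679  0.169     ]
 [ 0.57153787 -0.34912974  0.169     ]
 [ 0.68586983 -0.26204421  0.169     ]] [np.float64(0.11807083665403252), np.float64(0.14923014931390985), np.float64(0.1212523445874477), np.float64(0.14372087256751365)]
valve yaw -53.93931286140683 lip [ 0.55682954 -0.20995524  0.169     ]
-54.40586598631271
console yaw 45.92165317637183
bottle [[ 0.63690142 -0.00592934  0.15      ]] (array([ 0.65219864, -0.00264723,  0.16541393]), np.float64(0.0013432987812604885))
```

```bash
cat >> h.py <<'E'
yaw=np.radians(46.0);u=np.array([np.cos(yaw),np.sin(yaw),0]);ez=np.array([0,0,1.])
n=-.4067*u+.9135*ez;up=.9135*u+.4067*ez;rt=np.cross(up,n)  # right as seen looking at face
K0=np.array([.5584,.1674,.0550])
def kp(r,th,h,c=None): return (K0 if c is None else c)+h*n+r*(np.cos(th)*up+np.sin(th)*rt)
E
python3 - <<'E'
import pickle
from h import *
d=pickle.load(open('f0.pkl','rb'));T,S=d['top'],d['scene']
print('rt',rt)
for f,x,y,w,h,k in((T,172,150,44,40,9),(S,306,205,44,40,9)):
    im=cv2.resize(f['image'][y:y+h,x:x+w],None,fx=k,fy=k,interpolation=cv2.INTER_CUBIC)
    def dr(P,col,r=1):
        for q in proj(f,P): cv2.circle(im,tuple(int(round(v)) for v in ((q-[x,y]+.5)*k)),r,col,-1)
    A=np.linspace(0,6.28,40)
    dr([kp(.021,a,.012) for a in A],(255,0,0)); dr([kp(r,.5,0) for r in np.linspace(.0245,.0385,6)],(0,200,0),2)
    dr([kp(0,0,.038)],(255,255,0),2);dr([kp(.028,a,.010,K0+.078*up) for a in A],(0,0,255))
    (f is T) and cv2.imwrite('pics/a.png',im); st=im if f is T else np.hstack([st,im])
cv2.imwrite('pics/ov.png',st[:,:,::-1])
im=T['image'].astype(int);print(im[165:178,186:206].sum(2)//3)
E
```

```text
rt [ 7.19258616e-01 -6.94579971e-01 -2.77555756e-17]
[[166 127 138 143 138 111 130 136 137 137 140 123 133 159 167 141 164 168
  167 167]
 [102 153 131 130 141  90 132 143 144 145 146 146 144 114 159 149 165 169
  169 170]
 [159 148 138 138 141 135 141 103  85 114 143 144 141 135 130 160 140 163
  170 168]
 [142 100 134 139 143  98  58  35  29  38  51 105 137 144 118 130 160 167
  169 167]
 [148 134 141 145 126  54  14  12  15  13  12  35 130 141 141 117 161 169
  168 167]
 [121 130 143 148  77  21   9   7   6   5   4   5  46  62 134 100 160 167
  166 166]
 [120 128 142 144  52  16  16  17  17  15  14  16  12  20 131 120 160 169
  167 166]
 [136 144 143 140  62  46  71  75  74  30  14  14  13  13  93 105 119 162
  166 168]
 [165 130 138 143  82  30  30  31  32  19  13  15  12  16  83 103 111 118
  162 168]
 [169 114 138 143 136  56  10  12   8   9   8  29  44  45  73 106 110 111
  161 167]
 [161 137 125 140 145 133 105  40   8  17  36  78  87  86  87 107 112 112
  159 166]
 [168 166 155 134 141 144 141 130 128 128 131 134 139 102 105 153 161 160
  165 167]
 [142 163 166 146 134 141 141 141 144 142 145 123 103 105 110 160 166 167
  168 169]]
```

View pics/ov.png

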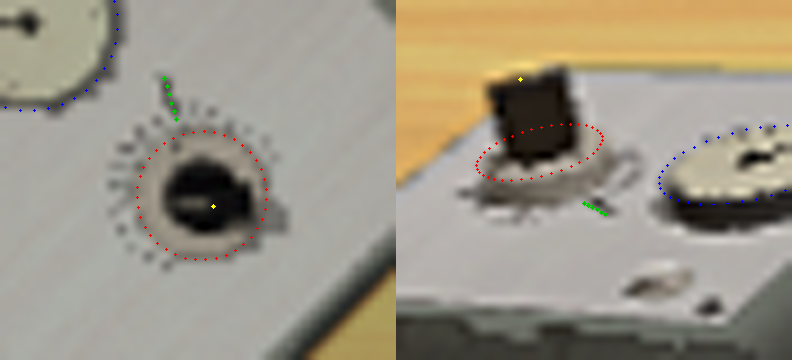

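The overlay fits the ring, long tick and gauge in the top view to within about 2 mm. Next I work out the knob angle and the moves to it.

```bash
cat >> h.py <<'E'
def Rt(z,x): 
    z=z/np.linalg.norm(z);x=x-z*(x@z);x/=np.linalg.norm(x);return np.c_[x,np.cross(z,x),z]
def cur():
    o=get_obs();return np.array(o['tool_pos']),Ro.from_euler('xyz',o['eef_rot'],degrees=True).as_matrix(),o
def row(P,R,Rc=None,Pc=None):
    p,r,o=cur(); print('mm',np.round(r.T@(P-p)*1e3,1),'deg',np.round(Ro.from_matrix(r.T@R).as_rotvec(degrees=True),2))
def kpose(th,h,K=None): return kp(0,0,h,K),Rt(-n,np.cos(th)*up+np.sin(th)*rt)
E
python3 - <<'E'
import pickle
from h import *
d=pickle.load(open('f0.pkl','rb'));T=d['top']
c,dd=ray(T,[[190.8,172.2],[195,172.2],[199.6,172.2]])
P0=K0+.038*n;X=c+dd*(((P0-c)@n)/(dd@n))[:,None]
v=X[0]-P0;print([ (x-P0)@up for x in X],[ (x-P0)@rt for x in X]);w=X[0]-X[1];th=np.arctan2(w@rt,w@up);print('th',th)
p,R=kpose(th,.10);print(p,R);print(Ro.from_matrix(R).as_euler('xyz',degrees=True))
row(p,R)
E
```

```text
[np.float64(0.009132756932988798), np.float64(0.0006829412729458304), np.float64(-0.008628800026764036)] [np.float64(-0.008307246215822536), np.float64(0.00011631300962392967), np.float64(0.009398991895886435)]
th -0.7838420779324938
[0.53014824 0.13814445 0.14635   ] [[-0.05839882  0.95747814  0.2825335 ]
 [ 0.95583247 -0.02803396  0.29257201]
 [ 0.28805184  0.28714056 -0.91355155]]
[162.55142144 -16.74135818  93.49627351]
mm [-448.9 -210.5   92. ] deg [-25.1    4.77  67.64]
```

Emit:
{"op": "jog_arm", "data": {"commands": [[0.6,-439,-233,37,-25.1,4.8,67.6],[0.6,-439,-233,37,-25.1,4.8,67.6],[0.6,-439,-233,37,-25.1,4.8,67.6],[0.6,-439,-233,37,-25.1,4.8,67.6],[0.6,-439,-233,37,-25.1,4.8,67.6],[0.6,-439,-233,37,-25.1,4.8,67.6],[0.6,-439,-233,37,-25.1,4.8,67.6],[0.6,-439,-233,37,-25.1,4.8,67.6],[0.6,-439,-233,37,-25.1,4.8,67.6],[0.6,-439,-233,37,-25.1,4.8,67.6]]}}

```text
clock: 0.93
tool_pos: [0.46, 0.1796, 0.2077]
eef_rot: [162.5, -16.7, 93.8]
force: [-0.1, 1.9, 0.3]
opening: 0.0525
```

```bash
python3 - <<'E'
from h import *
p,r,o=cur();print(o['qpos'],o['clock'],o['opening'])
row(*kpose(-.784,.10))
row(*kpose(-.784,.06))
E
```

```text
[ -1.38576533   5.7582758  109.32128707  22.87310087  50.51784111
 -15.01854943] 0.9333 0.05251101410025105
mm [-61.7  50.4  63.7] deg [-0.05 -0.04  0.27]
mm [-61.7  50.5 103.6] deg [-0.05 -0.04  0.27]
```

Emit:
{"op": "jog_arm", "data": {"commands": [[0.6,-62,50,64,0,0,0],[0.6,-62,50,64,0,0,0],[0.6,-62,50,64,0,0,0],[0.6,-62,50,64,0,0,0],[0.6,-62,50,64,0,0,0],[0.6,-62,50,64,0,0,0]]}}

```text
clock: 1.43
tool_pos: [0.5285, 0.141, 0.1466]
eef_rot: [162.6, -16.6, 94.2]
force: [0.1, 0.4, -0.5]
opening: 0.0531
```

```bash
python3 - <<'E'
from h import *
p,r,o=cur();print(o['qpos'],o['clock'],o['opening'],o['force'])
row(*kpose(-.784,.06))
row(*kpose(-.784,.023))
f=grab_frame('scene');save('s2',f)
x,y,w,h=270,150,110,100
cv2.imwrite('pics/s2z.png',cv2.resize(f['image'][y:y+h,x:x+w],None,fx=6,fy=6,interpolation=2)[:,:,::-1])
E
```

```text
[ -6.05099636  17.87820994 104.49629841  26.66250343  45.74737139
 -24.48826452] 1.4333 0.053135300104021704 [ 0.08835736  0.38888571 -0.52973757]
mm [-3.   1.7 39.8] deg [-0.2  -0.06  0.68]
mm [-3.   1.8 76.8] deg [-0.2  -0.06  0.68]
```

View pics/s2z.png

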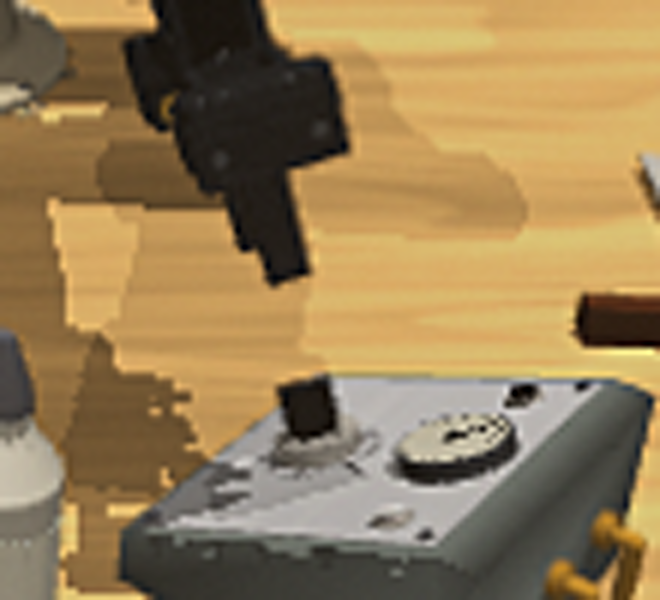

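The gripper is lined up above the knob (knob top at zoom 310,390; finger tips at 285,280). I descend now.

Emit:
{"op": "jog_arm", "data": {"commands": [[0.6,-2.5,1.5,20,0,0,0.5],[0.6,-2.5,1.5,45,0,0,0.5],[0.6,-2.5,1.5,62,0,0,0.5],[0.6,-2.5,1.5,75,0,0,0.5],[0.6,-2.5,1.5,75,0,0,0.5],[0.6,-2.5,1.5,75,0,0,0.5],[0.6,-2.5,1.5,75,0,0,0.5]]}}

```text
clock: 2.07
tool_pos: [0.5517, 0.1602, 0.0785]
eef_rot: [162.6, -16.7, 93.7]
force: [-0.0, -0.5, 0.4]
opening: 0.0529
```

```bash
python3 - <<'E'
from h import *
p,r,o=cur();print(o['clock'],o['opening'],o['force'])
row(*kpose(-.784,.023))
E
```

```text
2.0667 0.052941350943124715 [-0.01523825 -0.50077795  0.40051343]
mm [-0.3 -0.6  2.5] deg [-0.11 -0.05  0.2 ]
```

Emit:
{"op": "jog_arm", "data": {"commands": [[0,0,0,2,0,0,0],[0,0,0,2,0,0,0],[0,0,0,2,0,0,0],[0,0,0,2,0,0,0],[0,0,0,2,0,0,0],[0,0,0,2,0,0,0]]}}

```text
clock: 2.57
tool_pos: [0.5522, 0.1605, 0.0753]
eef_rot: [162.7, -16.7, 93.6]
force: [-0.1, 0.7, 0.5]
opening: 0.0153
```

```bash
python3 - <<'E'
from h import *
p,r,o=cur();print(o['clock'],o['opening'],o['force'],r.T@o['force'],o['wrist_torque'])
row(*kpose(-.784,.023))
E
```

```text
2.5667 0.015344747514783987 [-0.05276845  0.69274848  0.5009276 ] [ 0.80951736  0.07492666 -0.26959426] [-0.25051297  0.21130293 -0.01015742]
mm [ 0.4 -0.1 -0.7] deg [-0.2  -0.04  0.13]
```

Emit:
{"op": "jog_arm", "data": {"commands": [[0,0,0,0,0,0,0],[0,0,0,0,0,0,0],[0,0,0,0,0,0,0],[0,0,0,0,0,0,0]]}}

```text
clock: 2.9
tool_pos: [0.5518, 0.1605, 0.0751]
eef_rot: [162.8, -16.7, 93.6]
force: [-4.7, -2.0, 2.8]
opening: 0.0096
```

```bash
python3 - <<'E'
from h import *
p,r,o=cur();print(o['clock'],o['opening'],o['force'],r.T@o['force'],o['wrist_torque'])
row(*kpose(-.784,.023))
E
```

```text
2.9 0.009551557548158396 [-4.73510787 -2.04518521  2.81055773] [-0.8561336  -3.69277522 -4.48706032] [-0.32997978  0.77393571  0.13476784]
mm [ 0.4  0.4 -0.8] deg [-0.27 -0.05  0.13]
```

Emit:
{"op": "jog_arm", "data": {"commands": [[0,0,0,0,0,0,4],[0,0,0,0,0,0,9],[0,0,0,0,0,0,14],[0,0,0,0,0,0,19],[0,0,0,0,0,0,24],[0,0,0,0,0,0,29],[0,0,0,0,0,0,34],[0,0,0,0,0,0,37],[0,0,0,0,0,0,37]]}}

```text
clock: 3.65
tool_pos: [0.551, 0.1608, 0.0749]
eef_rot: [176.9, -23.6, 54.6]
force: [-9.9, -1.8, 6.1]
opening: 0.0094
```

```bash
python3 - <<'E'
from h import *
p,r,o=cur();print(o['clock'],o['opening'],o['force'],r.T@o['force'],o['wrist_torque'],o['qpos'])
row(*kpose(.5,.023))
E
```

```text
3.65 0.00935275118957958 [-9.87930807 -1.81150614  6.07852443] [-4.16278766 -6.53246508 -8.82206554] [-0.14881058  1.37399291  0.35352974] [ -3.39097853  27.31117998 103.54643383  30.6434632   37.45218338
   9.9785513 ]
mm [ 0.8  0.9 -0.8] deg [-0.29  0.27 36.54]
```

Emit:
{"op": "jog_arm", "data": {"commands": [[0,0,-1,-1,0,0,4],[0,0,-1,-1,0,0,9],[0,0,-1,-1,0,0,14],[0,0,-1,-1,0,0,19],[0,0,-1,-1,0,0,24],[0,0,-1,-1,0,0,29],[0,0,-1,-1,0,0,34],[0,0,-1,-1,0,0,37],[0,0,-1,-1,0,0,37],[0,0,-1,-1,0,0,37]]}}

```text
clock: 4.48
tool_pos: [0.5503, 0.1615, 0.0751]
eef_rot: [-167.7, -20.5, 14.9]
force: [1.6, 5.4, -7.8]
opening: 0.0095
```

```bash
python3 - <<'E'
from h import *
p,r,o=cur();print(o['clock'],o['opening'],o['force'],r.T@o['force'],o['wrist_torque'],o['qpos'])
row(*kpose(.5,.023))
E
```

```text
4.4833 0.009514037124846907 [ 1.62425302  5.36267763 -7.75219201] [ 0.04005382 -2.88723037  9.11895207] [0.32847692 0.44123955 0.16332677] [ -3.32123253  27.23160254 103.65842723  30.67586021  37.37359217
  46.83668131]
mm [ 1.6  1.1 -0.6] deg [-0.18  0.32 -0.29]
```

Emit:
{"op": "jog_arm", "data": {"commands": [[0.5,0,0,0,0,0,0],[0.5,0,0,0,0,0,0],[0.5,0,0,0,0,0,0],[0.5,0,0,0,0,0,0],[0.5,0,0,-5,0,0,0],[0.5,0,0,-30,0,0,0],[0.5,0,0,-65,0,0,0],[0.5,0,0,-105,0,0,0],[0.5,0,0,-145,0,0,0],[0.5,0,0,-180,0,0,0]]}}

```text
clock: 5.32
tool_pos: [0.5001, 0.1073, 0.2434]
eef_rot: [-167.8, -20.7, 14.9]
force: [-0.5, -0.1, 0.1]
opening: 0.0439
```

```bash
python3 - <<'E'
from h import *
p,r,o=cur();print(o['clock'],o['opening'],o['force'],p,o['qpos'])
f=grab_frame('top');save('t3',f)
x,y,w,h=150,135,75,60
cv2.imwrite('pics/t3z.png',cv2.resize(f['image'][y:y+h,x:x+w],None,fx=9,fy=9,interpolation=2)[:,:,::-1])
E
```

```text
5.3167 0.04389750434343705 [-0.54812602 -0.12335557  0.10272848] [0.50006906 0.10731649 0.24335225] [-10.99301943   6.95557522 102.15827391  23.26875098  59.53844989
  51.99735946]
```

View pics/t3z.png

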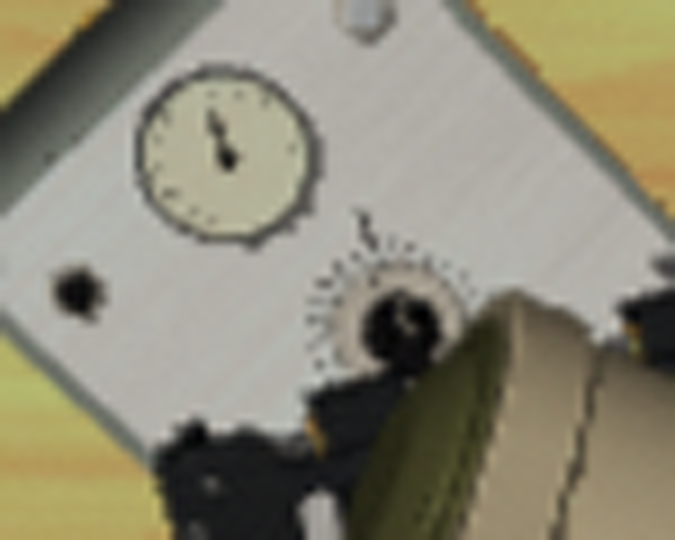

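The knob's white line (zoom 405,315) now runs parallel to the long tick (365,230), and the gauge needle has moved. Next I check the foot-valve pose by overlay on the first frames.

```bash
cat >> h.py <<'E'
vy=np.radians(-54.2);v=np.array([np.cos(vy),np.sin(vy),0]);w=np.array([-v[1],v[0],0])
lip=np.array([.5568,-.2100,0]);V0=lip+.027*v
def vp(x,y,z): return V0+x*v+y*w+z*ez
def ppose(x,z,a=45): # TCP at valve x,z; tool tilted a deg below horizontal
    a=np.radians(a);d=np.cos(a)*v-np.sin(a)*ez;return vp(x,0,z),Rt(d,-(np.sin(a)*v+np.cos(a)*ez))
E
python3 - <<'E'
import pickle
from h import *
d=pickle.load(open('f0.pkl','rb'));T,S=d['top'],d['scene']
def L(a,b,m=30): return [np.array(a)+(np.array(b)-a)*t for t in np.linspace(0,1,m)]
for f,x,y,w_,h,k in((T,276,112,110,105,5),(S,120,170,120,105,5)):
    im=cv2.resize(f['image'][y:y+h,x:x+w_],None,fx=k,fy=k,interpolation=2)
    def dr(P,col):
        for q in proj(f,[vp(*p) for p in P]): cv2.circle(im,tuple(int(round(c)) for c in ((q-[x,y]+.5)*k)),1,col,-1)
    dr(L((-.027,-.075,.169),(-.027,.075,.169)),(255,0,0))
    for s in(1,-1): dr(L((-.120,s*.075,0),(.12,s*.075,0)),(0,0,255)); dr(L((-.027,s*.075,.169),(.12,s*.075,.169)),(255,0,0))
    dr(L((-.12,-.075,0),(-.12,.075,0)),(0,0,255));dr(L((-.009,-.046,.067),(-.009,.046,.067)),(255,255,0))
    dr(L((-.105,-.046,.036),(-.009,-.046,.067)),(0,255,0));dr(L((-.105,.046,.036),(-.009,.046,.067)),(0,255,0))
    st=im if f is T else np.hstack([st,im[:525]])
st=cv2.resize(st,None,fx=.69,fy=.69,interpolation=3);cv2.imwrite('pics/ovv.png',st[:,:,::-1]);print(st.shape)
E
```

```text
(362, 793, 3)
```

View pics/ovv.png

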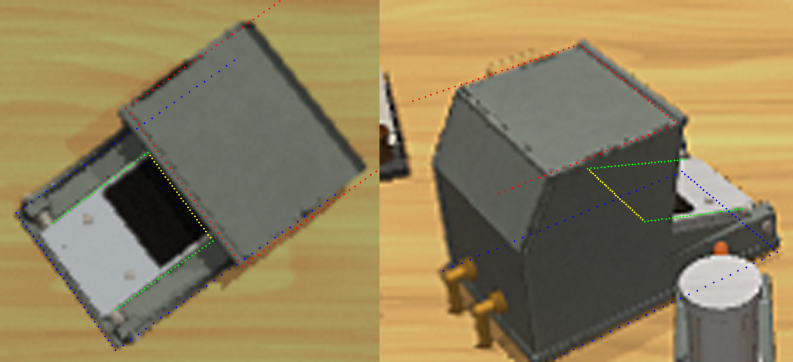

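The overlay fits the valve edges very well. The tilted press pose may come near the limits of joints 4 and 5, so I fit a quick kinematic model from the logged poses to choose the tilt.

```bash
cat > kin.py <<'E'
from h import *
from scipy.optimize import least_squares
D=[([56.816,17.959,85.855,0,76.26,-12.8],(.18274,.4919,.23815),(-179.93,-.015,159.615)),
([-6.051,17.878,104.496,26.663,45.747,-24.488],(.5285,.141,.1466),(162.6,-16.6,94.2)),
([-3.39,27.31,103.546,30.643,37.452,9.979],(.551,.1608,.0749),(176.9,-23.6,54.6)),
([-3.32,27.23,103.658,30.676,37.374,46.837],(.5503,.1615,.0751),(-167.7,-20.5,14.9)),
([-10.993,6.956,102.158,23.269,59.538,51.997],(.50007,.10732,.24335),(-167.8,-20.7,14.9)),
([-1.386,5.758,109.321,22.873,50.518,-15.019],(.46,.1796,.2077),(162.5,-16.7,93.8))]
E=lambda s,a:Ro.from_euler(s,a,degrees=True)
def fk(q,x,c=0):
    a1,b,H,L2,e,L3,d6,tx=x
    A=E('z',q[0]);F=A*E('y',q[1]+q[2]);W=F*E('z',q[3])*E('y',q[4])*E('z',q[5])
    return A.apply([a1,b,H])+(A*E('y',q[1])).apply([0,0,L2])+F.apply([e,0,L3])+W.apply([0,0,d6]),W
def fit():
    # H and L2 etc. from data
    f=lambda x:np.concatenate([fk(q,x)[0]-p for q,p,_ in D]+[[ .001*(x[7])]])
    s=least_squares(f,[.0,.1,.3,.4,0,.4,.2,0]);return s.x,s.fun
if __name__=='__main__':
    x,r=fit();print(np.round(x,4));print(np.round(r*1e3,1))
    for q,p,e in D: print((fk(q,x)[1].inv()*E('xyz',e)).as_euler('xyz',degrees=True).round(1))
E
python3 kin.py
```

```text
[-1.000e-04  1.163e-01  2.012e-01  4.390e-01  3.900e-02  3.975e-01
  2.479e-01  0.000e+00]
[ 0.  0. -0.  0.  0. -0. -0.  0.  0. -0. -0. -0. -0. -0. -0.  0. -0.  0.
  0.]
[-0. -0. 90.]
[ 0.1  0.  90. ]
[ 0.  0. 90.]
[-0. -0. 90.]
[ 0.1 -0.  90. ]
[-0.  0. 90.]
```

Perfect fit. Now IK for the press and approach poses at various tilts and both jaw flips, then clearance.

```bash
cat >> kin.py <<'E'
lo=np.array([-168.4,-55.5,10.7,-70.6,1,-165]);hi=np.array([168.4,124.5,146.9,250.6,178,165])
def ik(P,R,q0):
    x=X
    def f(q):
        p,W=fk(q,x);return np.r_[(p-P)*10,(Ro.from_matrix(R).inv()*W*E('z',90)).as_rotvec()]
    s=least_squares(f,np.clip(q0,lo+1,hi-1),bounds=(lo,hi));return s.x,np.abs(s.fun).max()
X=fit()[0]
E
python3 - <<'E'
from kin import *
q0=np.array([-11,7,102,23,59,52.])
for a in(60,55,50,45,40):
  for flip in(0,1):
    for s4 in (0,220):
      for nm,x,z in(('press',-.011,.053),('away',-.08,.13)):
        P,R=ppose(x,z,a); R=R@np.diag([-1,-1,1]) if flip else R
        best=min((ik(P,R,np.array([-40,30,110,s4 or -40,40,g])) for g in(-60,100,0)),key=lambda t:t[1])
        if best[1]<1e-3: print(a,flip,nm,best[0].round(0))
E
```

```text
60 0 press [-27.  32. 101. -36.  23. -33.]
60 0 away [-23.  20. 107. -31.  30. -35.]
60 1 press [-27.  32. 101. -36.  23. 147.]
60 1 away [-23.  20. 107. -31.  30. 145.]
55 0 press [-26.  33. 104. -54.  19. -14.]
55 0 away [-22.  20. 110. -43.  27. -23.]
55 1 away [-22.  20. 110. -43.  27. 157.]
50 0 away [-21.  20. 112. -59.  25.  -6.]
40 0 press [-23.  35. 110. 246.  26.  47.]
40 1 press [ -23.   35.  110.  246.   26. -133.]
```

```bash
python3 - <<'E'
from kin import *
q=np.array([-11,7,102,23,59,52.])
for x,z in((-.10,.22),(-.06,.12),(-.026,.085),(-.024,.065),(-.024,.050),(-.024,.045)):
    P,R=ppose(x,z,56);q,e=ik(P,R,q);print(x,z,P.round(3),q.round(0),round(e,4));row(P,R)
E
```

```text
-0.1 0.22 [ 0.514 -0.151  0.22 ] [-21.  10. 106. -30.  39. -37.] 0.0
mm [-60.7 247.8 -44.4] deg [ -19.95  -48.21 -109.47]
-0.06 0.12 [ 0.537 -0.183  0.12 ] [-23.  22. 107. -40.  26. -26.] 0.0
mm [-83.6 304.7  44.2] deg [ -19.95  -48.21 -109.47]
-0.026 0.085 [ 0.557 -0.211  0.085] [-26.  28. 105. -44.  23. -24.] 0.0
mm [-85.  343.4  73.8] deg [ -19.95  -48.21 -109.47]
-0.024 0.065 [ 0.559 -0.212  0.065] [-26.  30. 105. -49.  21. -19.] 0.0
mm [-91.5 349.1  91.9] deg [ -19.95  -48.21 -109.47]
-0.024 0.05 [ 0.559 -0.212  0.05 ] [-26.  32. 105. -53.  20. -15.] 0.0
mm [-97.  352.  105.6] deg [ -19.95  -48.21 -109.47]
-0.024 0.045 [ 0.559 -0.212  0.045] [-26.  33. 105. -54.  19. -13.] 0.0
mm [-98.8 353.  110.2] deg [ -19.95  -48.21 -109.47]
```

Emit:
{"op": "jog_arm", "data": {"commands": [[0,-61,248,-44,-20,-48.2,-109.5],[0,-61,248,-44,-20,-48.2,-109.5],[0,-61,248,-44,-20,-48.2,-109.5],[0,-61,248,-44,-20,-48.2,-109.5],[0,-61,248,-44,-20,-48.2,-109.5],[0,-61,248,-44,-20,-48.2,-109.5],[0,-61,248,-44,-20,-48.2,-109.5],[0,-61,248,-44,-20,-48.2,-109.5],[0,-61,248,-44,-20,-48.2,-109.5],[0,-61,248,-44,-20,-48.2,-109.5]]}}

```text
clock: 6.2
tool_pos: [0.5136, -0.1495, 0.2104]
eef_rot: [171.1, 9.4, 80.1]
force: [0.1, -0.4, 0.4]
opening: 0.0004
```

```bash
python3 - <<'E'
from kin import *
p,r,o=cur();print(o['clock'],o['opening'],o['force'],o['qpos'])
row(*ppose(-.10,.22,56))
E
```

```text
6.2 0.00041586242391525253 [ 0.10893582 -0.41264447  0.44530421] [-25.75497638  15.74105871  94.12171035  -7.49421351  59.14854971
 -13.38622848]
mm [-2.8  2.1 -9.1] deg [ -8.62 -19.87 -44.31]
```

Emit:
{"op": "jog_arm", "data": {"commands": [[0,-3,2,-9,-8.6,-19.9,-44.3],[0,-3,2,-9,-8.6,-19.9,-44.3],[0,-3,2,-9,-8.6,-19.9,-44.3],[0,-3,2,-9,-8.6,-19.9,-44.3],[0,-3,2,-9,-8.6,-19.9,-44.3],[0,-3,2,-9,-8.6,-19.9,-44.3],[0,-3,2,-9,-8.6,-19.9,-44.3],[0,-3,2,-9,-8.6,-19.9,-44.3],[0,-3,2,-9,-8.6,-19.9,-44.3]]}}

```text
clock: 6.95
tool_pos: [0.5136, -0.1505, 0.2199]
eef_rot: [179.8, 33.8, 125.2]
force: [-0.5, -0.8, -1.1]
opening: 0.0004
```

```bash
python3 - <<'E'
from kin import *
p,r,o=cur();print(o['clock'],o['opening'],o['force'],o['qpos'])
for a in((-.10,.22),(-.06,.12),(-.026,.085)): row(*ppose(*a,56))
E
```

```text
6.95 0.0004256372568090791 [-0.45602851 -0.83921759 -1.10212991] [-20.56986887  10.20541614 105.47265962 -29.43835128  39.02849964
 -36.92303155]
mm [-0.5  0.2  0.2] deg [-0.09 -0.19 -0.46]
mm [ 21.9   0.2 105.6] deg [-0.09 -0.19 -0.46]
mm [ 13.2   0.3 153.6] deg [-0.09 -0.19 -0.46]
```

Now I move in over the pedal.

Emit:
{"op": "jog_arm", "data": {"commands": [[0,7,0,35,0,0,0],[0,14,0,70,0,0,0],[0,22,0,105,0,0,0],[0,18,0,130,0,0,0],[0,13,0,153,0,0,0],[0,13,0,153,0,0,0],[0,13,0,153,0,0,0],[0,13,0,153,0,0,0]]}}

```text
clock: 7.62
tool_pos: [0.5574, -0.211, 0.0865]
eef_rot: [179.8, 33.9, 125.3]
force: [1.0, -0.6, 0.5]
opening: 0.0007
```

```bash
python3 - <<'E'
from kin import *
p,r,o=cur();print(o['clock'],o['force'],o['qpos'].round(1))
for a in((-.026,.085),(-.024,.065),(-.024,.05),(-.024,.045)): row(*ppose(*a,56))
f=grab_frame('top');g=grab_frame('scene')
a=f['image'][100:225,270:395];b=g['image'][140:265,120:245]
cv2.imwrite('pics/pd.png',cv2.resize(np.hstack([a,b]),None,fx=3.2,fy=3.2,interpolation=2)[:,:,::-1])
E
```

```text
7.6167 [ 0.95211468 -0.55659245  0.51786516] [-25.5  27.9 104.5 -43.5  23.  -24. ]
mm [1.  0.1 1.2] deg [-0.08 -0.09 -0.4 ]
mm [10.5  0.1 18.9] deg [-0.08 -0.09 -0.4 ]
mm [18.8  0.  31.3] deg [-0.08 -0.09 -0.4 ]
mm [21.6  0.  35.5] deg [-0.08 -0.09 -0.4 ]
```

View pics/pd.png

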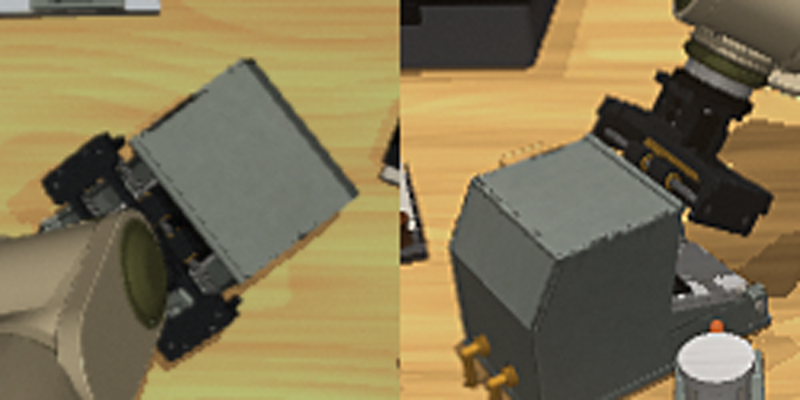

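The gripper body (zoom 150,240 and 680,165) is in front of the lip and clear of it. I press now.

Emit:
{"op": "jog_arm", "data": {"commands": [[0,5,0,9,0,0,0],[0,10,0,19,0,0,0],[0,14,0,25,0,0,0],[0,19,0,31,0,0,0],[0,19,0,31,0,0,0],[0,19,0,31,0,0,0]]}}

```text
clock: 8.22
tool_pos: [0.5607, -0.2134, 0.0533]
eef_rot: [179.6, 34.3, 125.4]
force: [0.2, -3.1, 15.2]
opening: 0.0004
```

```bash
python3 - <<'E'
from kin import *
p,r,o=cur();print(o['clock'],o['force'],o['qpos'].round(1),p)
row(*ppose(-.024,.045,56)); print(r.T@[0,0,-10])
E
```

```text
8.2167 [ 0.2002775  -3.1014646  15.22630436] [-25.6  31.8 105.  -52.7  19.7 -14.4] [ 0.56065927 -0.21344187  0.05331428]
mm [ 6.4 -1.2  5.7] deg [ 0.11  0.31 -0.37]
[ 5.63673994 -0.05140472  8.25981358]
```

Emit:
{"op": "jog_arm", "data": {"commands": [[0,1.2,0,1.7,0,0,0],[0,2.4,0,3.3,0,0,0],[0,2.8,0,4.1,0,0,0],[0,2.8,0,4.1,0,0,0],[0,2.8,0,4.1,0,0,0]]}}

```text
clock: 8.63
tool_pos: [0.5611, -0.214, 0.0495]
eef_rot: [179.6, 34.4, 125.3]
force: [-0.9, -6.0, 18.1]
opening: 0.0003
```

Emit:
{"op": "jog_arm", "data": {"commands": [[0,1.1,0,1.7,0,0,0],[0,1.1,0,1.7,0,0,0],[0,1.1,0,1.7,0,0,0]]}}

```text
clock: 8.88
tool_pos: [0.5613, -0.2142, 0.049]
eef_rot: [179.6, 34.5, 125.3]
force: [-8.4, -1.2, 32.7]
opening: 0.0003
```

The force jumped from 18 to 33 N with hardly any travel, so the pedal is on its stop. I hold it there.

Emit:
{"op": "jog_arm", "data": {"commands": [[0,0,0,0,0,0,0],[0,0,0,0,0,0,0],[0,0,0,0,0,0,0],[0,0,0,0,0,0,0],[0,0,0,0,0,0,0],[0,0,0,0,0,0,0],[0,0,0,0,0,0,0],[0,0,0,0,0,0,0],[0,0,0,0,0,0,0],[0,0,0,0,0,0,0]]}}

```text
clock: 9.72
tool_pos: [0.5613, -0.2142, 0.049]
eef_rot: [179.6, 34.5, 125.3]
force: [-8.3, 0.4, 33.1]
opening: 0.0011
```

```bash
python3 - <<'E'
from kin import *
f=grab_frame('scene');save('s5',f)
import pickle
a=pickle.load(open('f0.pkl','rb'))['scene']['image'][200:330,170:290];b=f['image'][200:330,170:290]
cv2.imwrite('pics/clamp.png',cv2.resize(np.hstack([a,b]),None,fx=3.2,fy=3.2,interpolation=2)[:,:,::-1])
E
```

```text
(no output)
```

View pics/clamp.png

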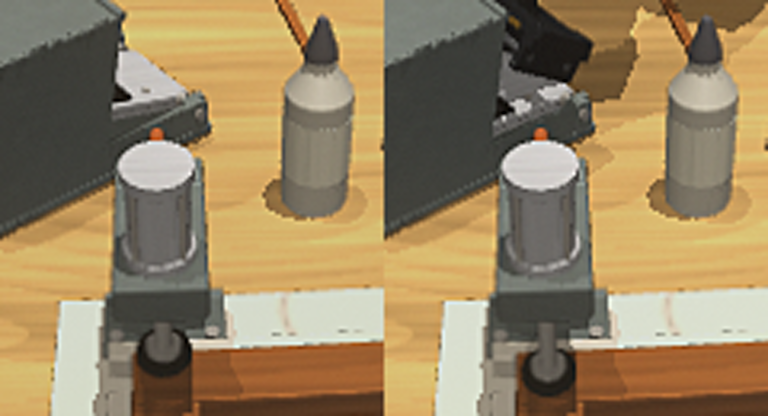

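Emit:
{"op": "jog_arm", "data": {"commands": [[0,0,0,0,0,0,0],[0,0,0,0,0,0,0],[0,0,0,0,0,0,0],[0,0,0,0,0,0,0],[0,0,0,0,0,0,0],[0,0,0,0,0,0,0]]}}

```text
clock: 10.27
tool_pos: [0.5613, -0.2142, 0.049]
eef_rot: [179.6, 34.5, 125.3]
force: [-8.4, -0.3, 32.9]
opening: 0.0
```

The clamp pad has come down (rod lower at 548,375 than at 165,350 before), and the bottle hasn't moved. Now I release and back out the same way.

Emit:
{"op": "jog_arm", "data": {"commands": [[0,-6,0,-9,0,0,0],[0,-13,0,-19,0,0,0],[0,-22,0,-34,0,0,0],[0,-25,0,-55,0,0,0],[0,-20,0,-90,0,0,0],[0,-20,0,-130,0,0,0],[0,-20,0,-170,0,0,0],[0,-20,0,-200,0,0,0],[0,-20,0,-200,0,0,0],[0,-20,0,-200,0,0,0]]}}

```text
clock: 11.1
tool_pos: [0.503, -0.1344, 0.2215]
eef_rot: [179.7, 34.1, 125.4]
force: [-0.3, -0.2, 0.0]
opening: 0.0007
```

```bash
python3 - <<'E'
from kin import *
import pickle
p,r,o=cur();print(o['clock'],o['force'],p)
d=pickle.load(open('f0.pkl','rb'))
f=grab_frame('top');g=grab_frame('scene');save('t6',f);save('s6',g)
x,y,w_,h=172,150,44,40;k=9
z=lambda im,x,y,w,h,k:cv2.resize(im[y:y+h,x:x+w],None,fx=k,fy=k,interpolation=2)
T=np.hstack([z(d['top']['image'],x,y,w_,h,k),z(f['image'],x,y,w_,h,k)])
B=cv2.resize(np.hstack([d['scene']['image'][170:330,130:330],g['image'][170:330,130:330]]),(792,240))
cv2.imwrite('pics/end.png',np.vstack([T[:350],B])[:,:,::-1])
for n_,im in(('top',f),('scene',g)):
    df=np.abs(im['image'].astype(int)-d[n_]['image']).max(2)>60
    nn,l,s,c=cv2.connectedComponentsWithStats(df.astype(np.uint8)); print(n_,[(*c[i].round().astype(int),s[i,4]) for i in range(1,nn) if s[i,4]>12])
E
```

```text
11.1 [-0.26299867 -0.22695994  0.04875743] [ 0.50300026 -0.13440746  0.22145825]
top [(np.int64(263), np.int64(229), np.int32(5486)), (np.int64(245), np.int64(208), np.int32(74)), (np.int64(253), np.int64(248), np.int32(80)), (np.int64(107), np.int64(302), np.int32(2308)), (np.int64(26), np.int64(338), np.int32(3787)), (np.int64(150), np.int64(322), np.int32(24)), (np.int64(243), np.int64(331), np.int32(55)), (np.int64(284), np.int64(343), np.int32(78)), (np.int64(119), np.int64(363), np.int32(3115)), (np.int64(277), np.int64(344), np.int32(56)), (np.int64(215), np.int64(346), np.int32(19)), (np.int64(226), np.int64(360), np.int32(123)), (np.int64(256), np.int64(367), np.int32(273)), (np.int64(280), np.int64(366), np.int32(93)), (np.int64(202), np.int64(365), np.int32(24)), (np.int64(49), np.int64(369), np.int32(15)), (np.int64(47), np.int64(380), np.int32(82)), (np.int64(287), np.int64(380), np.int32(27))]
scene [(np.int64(263), np.int64(7), np.int32(29)), (np.int64(273), np.int64(1), np.int32(15)), (np.int64(277), np.int64(28), np.int32(1232)), (np.int64(294), np.int64(3), np.int32
[... 780 characters left out ...]
 (np.int64(253), np.int64(107), np.int32(103)), (np.int64(318), np.int64(117), np.int32(238)), (np.int64(305), np.int64(111), np.int32(35)), (np.int64(286), np.int64(119), np.int32(97)), (np.int64(314), np.int64(126), np.int32(213)), (np.int64(225), np.int64(147), np.int32(675)), (np.int64(310), np.int64(135), np.int32(209)), (np.int64(286), np.int64(147), np.int32(507)), (np.int64(252), np.int64(150), np.int32(255)), (np.int64(235), np.int64(162), np.int32(17)), (np.int64(268), np.int64(164), np.int32(40)), (np.int64(351), np.int64(175), np.int32(675)), (np.int64(252), np.int64(196), np.int32(2643)), (np.int64(388), np.int64(181), np.int32(67)), (np.int64(317), np.int64(216), np.int32(17))]
```

View pics/end.png

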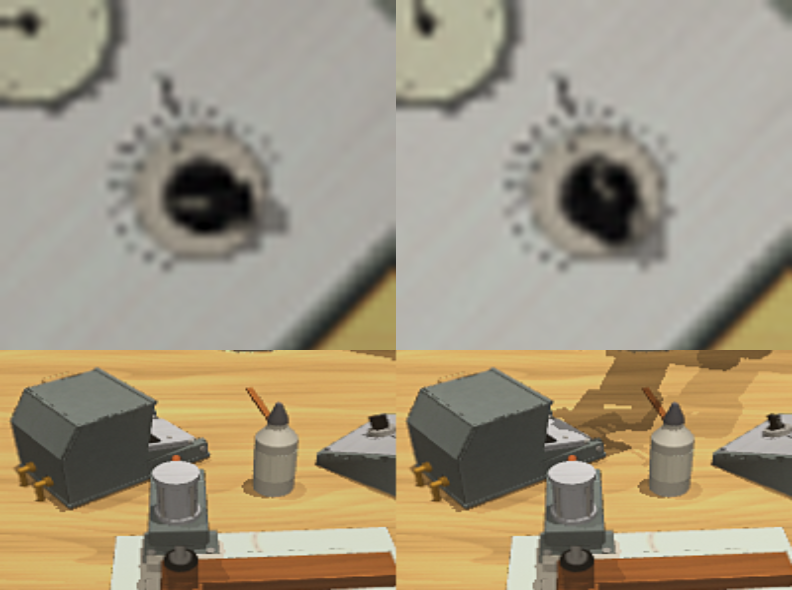

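The knob line is parallel to the tick, the ring index is unchanged (175,143 against 571,143), and the pedal and clamp are back up. I do one numeric check of the angle, then hand in.

```bash
python3 - <<'E'
from kin import *
f=grab_frame('top');im=f['image'].astype(float).mean(2)[164:175,188:204]
m=im.copy();ys,xs=np.mgrid[164:175,188:204]
P0=K0+.038*n;c0=proj(f,[P0])[0]
sel=(np.hypot(xs-c0[0],ys-c0[1])<6)&(im>30)&(np.hypot(xs-195,ys-170.5)<3.8)
pts=np.c_[xs[sel],ys[sel]];wt=im[sel]-20
c,d=ray(f,pts);Q=c+d*(((P0-c)@n)/(d@n))[:,None]-P0
ab=np.c_[Q@up,Q@rt];ct=np.average(ab,axis=0,weights=wt);C=np.cov(ab.T,aweights=wt);e=np.linalg.eigh(C)[1][:,1];e*=np.sign(e[0])
th=np.arctan2(e[1],e[0]);print(len(pts),th,'centroid mm',ct*1e3)
o=get_obs();print(o['force'],o['clock'])
if abs(th-.5)<.15: print('close',close_job())
E
```

```text
17 0.32610416731016606 centroid mm [6.94272482 8.87107271]
[ 0.05634332 -0.45952904 -0.68390407] 11.25
```

```bash
python3 - <<'E'
from kin import *
f=grab_frame('top');print(f['image'].astype(int).sum(2)[164:179,187:203]//3)
print(proj(f,[K0+.038*n]))
for th in(.3,.4,.5,.6,.7): print(th,proj(f,[kp(.004,th,.038),kp(.012,th,.038)]).round(2).tolist(), proj(f,[kp(.0125,th+3.1416,.038)]).round(2))
E
```

```text
[[123 170 170 144 139 107 124 129 118 140 115 171 152 176 178 178]
 [138 151 155 148 121 141 145 148 148 151 128 144 171 180 151 175]
 [165 142 136 149  98 143 153 155 154 157 155 155 124 170 160 175]
 [158 147 148 151 146 124  95  71 115 151 154 153 146 139 173 152]
 [108 144 154 153 108  53  31  67  49  56  83 143 154 128 141 169]
 [144 152 155 127  52  11  15  50  24   8  23 100 142 150 126 172]
 [140 154 158  85  28  12  13  75  33   5  10  53 143 155 107 169]
 [138 153 153  73  23  10  12  31  73  33  12  39 139 153 129 172]
 [154 153 151  60  16  16  11  16  31  18   8  24 101 148 126 171]
 [142 148 151  91  29  14   8  14  16  17   8  61  94 147 122 129]
 [122 147 154 146  59  17   9  17  17  17  25  88  99 113 118 165]
 [148 136 152 155 142  86  35  15  12  17  15  90  99  98 117 172]
 [177 166 144 152 152 144 139  72  26  16  37  73  93 112 121 173]
 [176 176 157 141 151 151 152 144  98  76  85  92 111 119 121 170]
 [178 126 168 173 127 121 122 127 119 114 116 116 120 120 119 171]]
[[195.13885687 172.39637163]]
0.3 [[194.49, 171.17], [193.2, 168.7]] [[197.14 176.23]]
0.4 [[194.62, 171.11], [193.59, 168.52]] [[196.75 176.41]]
0.5 [[194.76, 171.06], [193.99, 168.38]] [[196.33 176.55]]
0.6 [[194.89, 171.03], [194.4, 168.29]] [[195.91 176.66]]
0.7 [[195.03, 171.01], [194.82, 168.23]] [[195.47 176.72]]
```

The first estimate (0.33) was contaminated by bright pixels from outside the line. The line itself runs from (194.1,168.3) to (194.9,171). The prediction for 0.50 is (193.99,168.4) to (194.76,171.1), so it matches, and it agrees with the tool angle at release. I hand in.

```bash
python3 -c "
from cell import *
print(close_job(), get_obs()['clock'])"
```

```text
the job is handed in; nothing more can be done
the job is handed in; nothing more can be done
```

I turned the small knob to the long tick and let go of it. I then pressed the pedal to its stop, held it there for about 1.4 s and let it come back up. The job was handed in at about 11 s; it reports no verdict.

- **Knob:** it went from about -0.78 to about 0.50 rad. The tool turned to within 0.3° of the target before release, and the white line in the last top picture matches the prediction for 0.50. One automatic estimate gave 0.33 rad, because it picked up bright pixels outside the line. I read the line's pixels by hand and rejected that value.
- **Ring:** its index line is on the same pixels as at the start.
- **Pedal:** the force jumped from 18 to 33 N with almost no further travel, which shows the stop was reached. The picture taken while it was held shows the clamp pad down; afterwards the pedal and clamp are back up.
- **Loose things:** the glue bottle and pencil look unmoved in the scene crop. The top-view picture comparison shows changes only where the arm and its shadows are or were. The try square lies close to one of those patches, so it was not checked separately.
- **Robot:** the tool was clear of everything when I handed in.

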